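# Seat the keyed leg hub on a swivel stool's post

### The arm

A 7-joint arm with a two-finger parallel gripper is mounted at the origin on the work surface. World frame = base frame: x ahead of the robot, y to its left, z up, the work surface at z = 0. Lengths are in m, angles in rad, forces in N, time in s.
With the tool pointing down it reaches from about 0.425 to 0.925 m from the base axis. Payload 6.8 kg.
Tool frame: the origin (TCP) lies at the very end of the fingers, on their centre line; the grasp point (between the pads) lies 19 mm behind it (robot.pinch_z is the distance from the TCP to the grasp point, in m); z points along the fingers, y is the direction in which the jaws open and shut (so a half turn about z gives the same grasp; the last joint's range is limited). The gripper opens to 88 mm and grips with 3 to 60 N. Pads are 20 mm wide; open, the fingers measure 115 mm over their backs; the gripper's body (75 mm by 178 mm) begins 61 mm behind the grasp point.
Start: joints at [1.003, 0.477, 0.022, 1.555, -0.011, 1.109, -0.083], TCP at [0.3, -0.605, 0.223] pointing down, gripper open.
Joint ranges: [-2.96, 2.96], [-0.34, 2.1], [-1.41, 1.46], [0.24, 2.44], [-1.37, 4.51], [0.17, 1.92], [-2.96, 2.96]. Speed limits (rad/s): [2.39, 2.39, 3.14, 3.14, 3.14, 3.14, 3.14].

### API

Orientations are given as a 3x3 rotation matrix whose columns are the frame's x, y, z axes.
In Python, from bench import robot gives the robot as it stands.
- The arm moves only by the shell command python3 -m creep 'ROWS' [OPENING]. ROWS is JSON, a list of rows, each a list of 4 numbers: the shift along the tool's x, y, z in mm, then the turn about the tool's z in rad. In form: [[dx, dy, dz, yaw], ...]. A call has 1 to 20 rows; each row is the pose to reach, as a shift and turn from the pose commanded when the call began, along the tool's axes at that moment; what a row does not reach only later rows make up. A row lasts 1/10 s, in which the tool goes at most 50 mm and 8.59 degrees, less where a joint would pass 70% of its speed; a pose out of reach is approached as far as the arm can. A call with a gripper value outside its range is refused whole. OPENING is the gripper's target within -1 to 1 (fully open at 1, half-way at 0, shut at -1), set as the call begins (- or left out, the last holds). The fingers move at their own pace and stop on an object; the grip force is fixed at half the most. Time passes only in rows, so rows that repeat a pose let the fingers close. It gives the time, the measured TCP pose, the force and the opening at its end, in the units of the state.
- robot.state(): the state, without advancing time (a new reading comes with each control period).
- robot.capture(name): name is "scene" or "side" or "wrist"; returns (picture, depth): 480x640x3 uint8, red, green, blue; 480x640 float32, m along the optical axis (not along the pixel's ray), 0 where there is no reading.
- robot.camera_info(name): a dict with "intrinsics" (3x3 intrinsics, pixels), "D" ([k1, k2, p1, p2, k3] as OpenCV has them; the pictures are not rectified), "eye" and "rotation" of the camera in the world; the wrist camera has in their place "mount" (4x4, takes a point from camera to tool coordinates, whose origin is the TCP and whose axes are the flange's). Camera axes: x right, y down, z forward; pixel columns grow to the right and rows downward; lengths in m; the calibration is good to about 2 mm. A picture is of the moment at which its call begins: read the wrist's pose just before it. camera_info takes no time and is no camera call.
- robot.sign_off(): hands the job in, once; it reports no verdict.
The state is a dict: "clock": time; "q": joint angles; "qd": joint speeds; "joint_torque": joint torques, N m; "position": TCP position; "tool_rot": TCP orientation; "wrist_force": force on the tool from outside, world axes, zero at the start; "moment": the same for the moment, N m; "width": finger opening in m.
Only numpy, scipy, OpenCV 4.12 (cv2) and the standard library are available. Lean on these libraries where they do the work, as an engineer would, in place of code of your own. Each camera call takes 0.05 s, during which the arm holds its last target. There are 200 camera calls.

### The job

The stool seat lies upside down: slip the grey three-arm leg hub over the keyed post in the middle of it, turn it under a light push until the brass key in its bore drops into the keyway, and get it fully home, flush on the flange. Keep hold of it and lower it gently all the way, neither forcing it nor letting it fall; then let go and leave everything else lying where it is.

Things in the scene. Friction and masses are not known exactly. Their poses are not given: they have to be found in the camera images.
- hub: grey three-arm leg hub, 0.3 to 0.55 kg, flat on the table. Origin on the bore axis in its flat underside, z up (same way up when fitted). Arms 24 mm wide, 12 mm thick (thin rib to 20 mm) run out along 0, 120 and 240 degrees from its x axis to leg sockets, up to 37 mm tall, 64 to 102 mm from the axis. The arm with the yellow dot is +x. The plain bore, 32.4 mm across, goes right through
- hub_grip (a point): on the hub's axis, 35 mm above its underside, in the middle of where to grip: an upright hexagon boss, 44 mm across flats, 46 mm tall. Its flats face 30, 90, 150, 210, 270 and 330 degrees from the hub's x axis: grip across flats along the hub's y axis, or 60 degrees either side of it. Axes as the hub's
- hub_key (a point): inner bottom edge of the brass key in the hub's bore, 14 mm above the underside, 9.8 mm from the axis along the hub's +x. The key is 7.5 mm wide, sticks 6.4 mm into the bore and reaches from 14 to 36 mm above the underside: the hub goes 14 mm over the post before the key lands on the post's end. Axes as the hub's
- seat: round wooden stool seat, upside down, fixed on the table, 320 mm across, 28 mm thick. Origin under its centre, on the post axis; z up; x along the pencil line on the wood. In its middle a dark steel flange, 92 mm across, 6 mm above the wood, carries a bright aluminium post. More than about 60 N between the hub and the seat, flange or post (pressing, knocking or dropping it) bruises the key
- post_top (a point): on the post axis in its end face, 45 mm above the flange; axes as the seat's. The post is 30 mm thick, its last 2.5 mm 27 mm; a 12 mm stud stands 14 mm higher. One keyway (9.5 mm wide, 7 mm deep, dark floor) runs its whole length, open at the end. The post turns very stiffly (over 3 N m); its angle is not measured: the keyway faces within 0.8 rad either side of the seat's x axis
- flange_face (a point): on the post axis in the flange's upper face, 34 mm above the seat's origin; the hub's origin lies here when home; axes as the seat's. Until the key is in the keyway the hub stops 31 mm above home; once in (about 0.08 rad of play either way) it slides down freely
- locknut: loose hexagon lock nut with a blue ring, 22 mm across flats, 14 mm tall, for later; origin under its centre; leave it alone
- bolt: loose steel bolt lying on the table, 57 mm long, 13 mm head; origin under it, near its middle; leave it alone
- dowel: loose wooden dowel lying on the table, 40 mm long, 10 mm thick; origin under its middle; leave it alone
- small_screwdriver: small screwdriver, amber handle, 150 mm long, lying on the seat near its rim, 120 mm from the post axis; origin under its middle; leave it alone
- big_screwdriver: screwdriver, green handle, 230 mm long, lying on the table; origin under its middle; leave it alone
- leg_a: wooden stool leg lying on the table, 325 x 26 x 26 mm; origin under its middle; leave it alone
- leg_b: second wooden stool leg, the same as leg_a; leave it alone
- glue_bottle: white glue bottle with a red cap, 52 mm wide, 140 mm tall; origin under its centre; leave it alone
There are look-alikes about, which are no part of the job. Several things have the shape of the hub; the one meant has the colours described above.

How it is judged:
By the outcome, as a careful person would: the job done as asked, in the order asked, and still so for the second after the job is handed in, with the robot touching nothing.
It also fails if it takes over 61 s, if anything falls off the work surface, if the arm or the gripper's body presses on something with over 40 N, if the wrist force passes 120 N, or if a joint passes its speed limit or range.

## Working session

There is one attempt and no reset: what is moved stays moved. The work goes in short steps, Python scripts to look and compute and a shell command to move; the robot and the scene stay as the last step left them, time stands still between calls to the robot, and variables do not carry over. Pictures are saved under pics/ and viewed, about 8 in all and at most 12, crops included, and the job is handed in when it is done.

```bash
mkdir -p pics; ls; python3 - <<'E'
from bench import robot
import cv2,numpy as np
np.set_printoptions(precision=4,suppress=True)
ims=[]
for n in("scene","side"):
    p,d=robot.capture(n); cv2.imwrite(f"pics/{n}0.png",p[:,:,::-1]); np.save(f"{n}0_d.npy",d)
    i=robot.camera_info(n); print(n,i)
print(robot.camera_info("wrist")); print(robot.state())
E
```

```text
pics
scene {'intrinsics': array([[596.5181,   0.    , 317.215 ],
       [  0.    , 596.5181, 252.8222],
       [  0.    ,   0.    ,   1.    ]]), 'D': array([-0.1394,  0.    ,  0.    ,  0.    ,  0.    ]), 'eye': array([ 1.2478, -1.0443,  1.2976]), 'rotation': array([[ 0.7775,  0.4652, -0.4232],
       [ 0.6286, -0.5546,  0.5452],
       [ 0.0189, -0.6899, -0.7237]])}
side {'intrinsics': array([[452.3991,   0.    , 316.8556],
       [  0.    , 452.3991, 242.2032],
       [  0.    ,   0.    ,   1.    ]]), 'D': array([-0.0883,  0.    ,  0.    ,  0.    ,  0.    ]), 'eye': array([0.4481, 0.7473, 0.7827]), 'rotation': array([[-0.9951, -0.0697,  0.0703],
       [-0.0985,  0.6291, -0.771 ],
       [ 0.0096, -0.7742, -0.6329]])}
{'intrinsics': array([[416.686 ,   0.    , 326.2461],
       [  0.    , 416.686 , 241.7004],
       [  0.    ,   0.    ,   1.    ]]), 'D': array([-0.0817,  0.    ,  0.    ,  0.    ,  0.    ]), 'mount': array([[ 0.0004, -0.9704, -0.2415,  0.067 ],
       [ 1.    ,  0.0004,  0.    , -0.0007],
       [ 0.0001, -0.2415,  0.9704, -0.1622],
       [ 0.    ,  0.    ,  0.    ,  1.    ]])}
{'clock': 0.1, 'q': array([ 1.0029,  0.4777,  0.0224,  1.5563, -0.0115,  1.1093, -0.0831]), 'qd': array([-0.0001, -0.0014, -0.0019, -0.0021,  0.0008, -0.0006,  0.0001]), 'joint_torque': array([  0.0052, -58.4085,   1.5403, -27.3312,  -0.0542,   0.0132,
         0.    ]), 'position': array([ 0.2993, -0.6045,  0.2218]), 'tool_rot': array([[ 0.8961,  0.4438, -0.0008],
       [ 0.4438, -0.8961,  0.0013],
       [-0.0001, -0.0015, -1.    ]]), 'wrist_force': array([-0.0677,  0.597 ,  0.7991]), 'moment': array([ 0.0186,  0.0302, -0.0437]), 'width': 0.08799301296351587}
```

View pics/scene0.png

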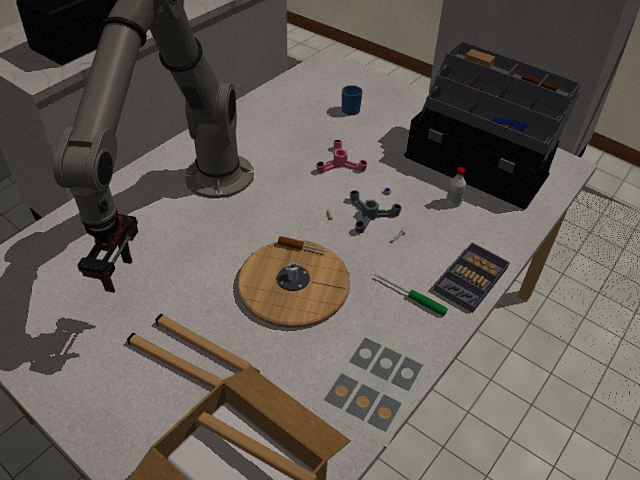

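View pics/side0.png

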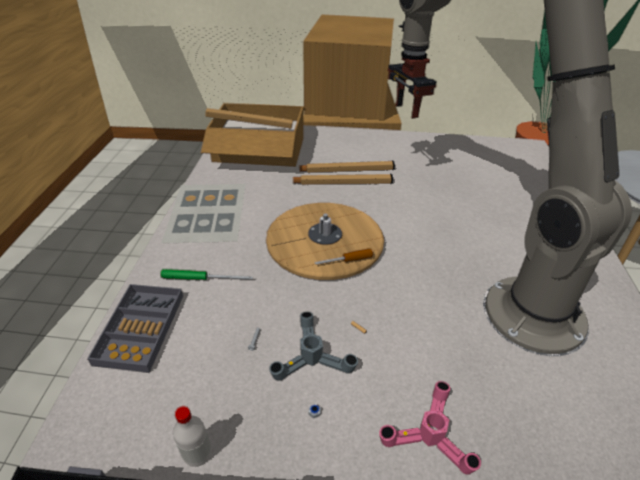

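The scene view shows the grey hub at (372,209) and the post at (293,272). In the side view the hub is at (312,347), its yellow dot at about (291,362), and the post at (325,222). The pink hub is the look-alike.

```bash
cat > h.py <<'E'
from bench import robot
import cv2,numpy as np
np.set_printoptions(precision=4,suppress=True)
def cam(n,st=None):
    i=robot.camera_info(n)
    if n!="wrist": return i["intrinsics"],i["D"],i["rotation"],i["eye"]
    st=st or robot.state(); M=i["mount"]; R=st["tool_rot"]
    return i["intrinsics"],i["D"],R@M[:3,:3],st["position"]+R@M[:3,3]
def rays(c,px):
    u=cv2.undistortPoints(np.float64(px).reshape(-1,1,2),c[0],c[1]).reshape(-1,2)
    return np.c_[u,np.ones(len(u))]@c[2].T
def plane(c,px,z):
    r=rays(c,px); return c[3]+r*((z-c[3][2])/r[:,2:])
def tri(cs,pxs):
    A=np.zeros((3,3));b=np.zeros(3);ds=[]
    for c,p in zip(cs,pxs):
        d=rays(c,[p])[0];d/=np.linalg.norm(d);P=np.eye(3)-np.outer(d,d);A+=P;b+=P@c[3];ds.append((P,c[3]))
    x=np.linalg.solve(A,b); return x,[np.linalg.norm(P@(x-e)) for P,e in ds]
def proj(c,X):
    R=c[2].T; return cv2.projectPoints(np.float64(X).reshape(-1,1,3),cv2.Rodrigues(R)[0],-R@c[3],c[0],c[1])[0].reshape(-1,2)
def grab(tag):
    st=robot.state(); p,d=robot.capture("wrist"); cv2.imwrite(f"pics/{tag}.png",p[:,:,::-1]); np.savez(f"{tag}.npz",p=p,d=d,pos=st["position"],R=st["tool_rot"])
def load(tag):
    f=np.load(f"{tag}.npz"); return f["p"],f["d"],cam("wrist",{"position":f["pos"],"tool_rot":f["R"]})
E
python3 - <<'E'
from h import *
a,b=cam("scene"),cam("side")
print("hub",tri([a,b],[(372,206),(312,341)]))
print("stud",tri([a,b],[(292,266),(325,217)]))
print("dot",plane(b,[(291,362)],.02))
print("screwdr",plane(b,[(358,255),(322,263)],.035), "nut",plane(b,[(315,411)],.01),"bolt",plane(b,[(254,338)],.01),"dowel",plane(b,[(359,326)],.01))
print("sockets",plane(b,[(306,317),(277,370),(350,360)],.037))
E
```

```text
hub (array([0.5134, 0.1688, 0.0443]), [np.float64(0.0054832713816534125), np.float64(0.005483271381653541)])
stud (array([ 0.5151, -0.2123,  0.0822]), [np.float64(0.00026995194710936223), np.float64(0.0002699519471094405)])
dot [[0.547  0.2045 0.02  ]]
screwdr [[ 0.4226 -0.1241  0.035 ]
 [ 0.5104 -0.0841  0.035 ]] nut [[0.4882 0.3024 0.01  ]] bolt [[0.6361 0.1446 0.01  ]] dowel [[0.4125 0.0868 0.01  ]]
sockets [[0.529  0.0967 0.037 ]
 [0.5692 0.2382 0.037 ]
 [0.429  0.1996 0.037 ]]
```

```bash
python3 -m creep '[[40,-28,0,-0.08],[80,-56,0,-0.16],[120,-84,0,-0.24],[160,-112,0,-0.32],[200,-140,0,-0.4],[240,-168,0,-0.48],[280,-196,0,-0.56],[320,-224,0,-0.64],[350,-245,0,-0.7],[367,-257,0,-0.73],[367,-257,0,-0.73],[367,-257,0,-0.73]]'
python3 -c "
from h import *
grab('post1'); print(robot.state()['q'])"
```

```text
clock: 1.3
position: [0.5137, -0.2132, 0.2223]
tool_rot: [[0.374, 0.928, -0.001], [0.928, -0.374, -0.001], [-0.001, -0.001, -1.0]]
wrist_force: [0.3, -0.1, 0.1]
width: 0.0878
[ 0.5226  0.3007 -0.2932  1.8268  0.1014  1.0294 -0.1952]
```

View pics/post1.png

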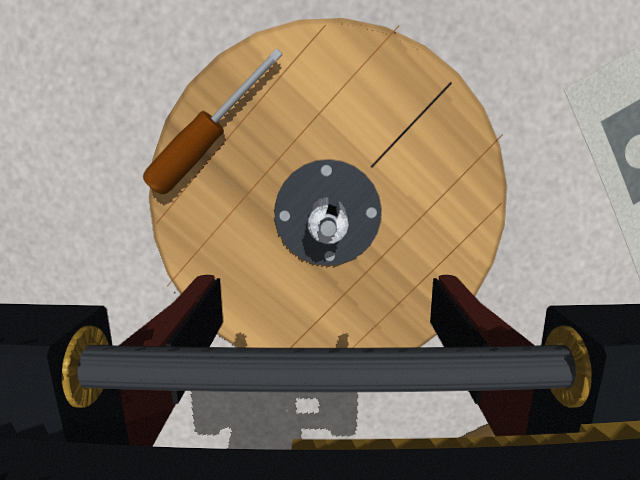

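```bash
python3 -m creep '[[-35,0,40,0],[-67,0,80,0],[-67,0,80,0],[-67,0,80,0]]'
python3 - <<'E'
from h import *
grab('post2')
p,d,c=load('post2'); p1,d1,c1=load('post1')
for pp,cc,dd,t in((p1,c1,d1,'1'),(p,c,d,'2')):
    q=proj(cc,[.515,-.212,.079])[0].round().astype(int); print(t,q)
    s=50 if t=='2' else 40
    cr=pp[q[1]-s:q[1]+s,q[0]-s:q[0]+s,::-1]; cv2.imwrite(f'pics/c{t}.png',cv2.resize(cr,(400,400),interpolation=cv2.INTER_CUBIC))
    print(q-s)
cv2.imwrite('pics/cc.png',np.hstack([cv2.imread('pics/c1.png'),cv2.imread('pics/c2.png')]))
E
```

```text
clock: 1.75
position: [0.487, -0.2765, 0.1414]
tool_rot: [[0.377, 0.926, -0.003], [0.926, -0.377, 0.0], [-0.001, -0.003, -1.0]]
wrist_force: [0.5, 1.8, 1.0]
width: 0.0879
1 [327 228]
[287 188]
2 [329 132]
[279  82]
```

View pics/cc.png

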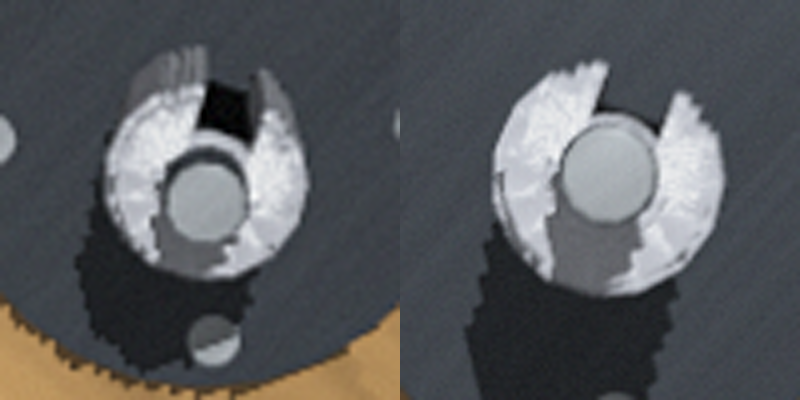

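```bash
python3 - <<'E'
from h import *
p1,d1,c1=load('post1');p,d,c=load('post2')
print('stud',tri([c1,c],[(287+206/5-.4,188+202/5-.4),(279+208/4-.4,82+173/4-.4)]))
a,b=cam('scene'),cam('side')
# outer circle of post
for (pp,cc,o,s) in((p,c,(279,82),50),(p1,c1,(287,188),40)):
    g=pp[o[1]:o[1]+2*s,o[0]:o[0]+2*s].min(2); m=(g>120).astype(np.uint8)
    n,l,st,ce=cv2.connectedComponentsWithStats(m); k=np.argmin(np.linalg.norm(ce[1:]-s,axis=1))+1
    cs,_=cv2.findContours((m),cv2.RETR_EXTERNAL,cv2.CHAIN_APPROX_NONE)
    q=np.vstack([x for x in cs if cv2.contourArea(x)>30 and np.linalg.norm(x.mean((0,1))-s)<25])
    (x,y),r=cv2.minEnclosingCircle(q); u=np.array([x+o[0],y+o[1]]); print(u,r,'mm r@.0765',r*1e3*(cc[3][2]-.0765)/cc[0][0,0], plane(cc,[u],.0765))
f=lambda L:plane(c,[(279+x/4-.4,82+y/4-.4) for x,y in L],.079)
K=f([(206,65),(278,92),(197,108),(260,135)]); print(K)
C=tri([c1,c],[(287+206/5-.4,188+202/5-.4),(279+208/4-.4,82+173/4-.4)])[0]
mo,mi=(K[0]+K[1])/2,(K[2]+K[3])/2
ang=lambda v:np.degrees(np.arctan2(v[1],v[0]))
print('kw',ang(mo-C),ang(mi-C),ang(mo-mi),ang(K[0]-K[2]),ang(K[1]-K[3]),'width',np.linalg.norm(K[0]-K[1]))
L=plane(c1,[(372,166),(451,84)],.028); print('pencil',ang(L[1]-L[0]))
# seat outline circle, flange height from depth
for nm,(u,v) in {'flange':(300,215),'wood':(300,120),'flange2':(355,240)}.items():
    z=d1[v,u]; r=rays(c1,[(u,v)])[0]; print(nm,c1[3]+r*z)
print('screw',plane(c1,[(182,155),(245,82)],.04))
E
```

```text
stud (array([ 0.5169, -0.2093,  0.0949]), [np.float64(8.402330362498868e-05), np.float64(8.402330362492526e-05)])
[330.2  125.85] 29.4935302734375 mm r@.0765 16.067907817293683 [[ 0.5169 -0.2092  0.0765]]
[327.8459 223.0274] 20.25051498413086 mm r@.0765 14.965549559657784 [[ 0.5169 -0.2094  0.0765]]
[[ 0.5222 -0.1962  0.079 ]
 [ 0.5295 -0.2028  0.079 ]
 [ 0.5191 -0.2007  0.079 ]
 [ 0.5254 -0.207   0.079 ]]
kw 47.63333787840399 45.72590927268843 50.17888143652478 55.73242783705125 44.977421797569775 width 0.009910057262193198
pencil 24.689499973657753
flange [ 0.4945 -0.2019  0.0351]
wood [ 0.5244 -0.1292  0.0277]
flange2 [ 0.53   -0.2404  0.0329]
screw [[ 0.4245 -0.1186  0.04  ]
 [ 0.496  -0.0865  0.04  ]]
```

```bash
python3 -m creep '[[20,-5,-30,-0.05],[60,-17,-60,-0.13],[105,-31,-60,-0.22],[150,-44,-60,-0.3],[195,-57,-60,-0.38],[240,-70,-60,-0.46],[285,-83,-60,-0.54],[325,-95,-60,-0.6],[355,-103,-60,-0.64],[375,-109,-60,-0.65],[375,-109,-60,-0.65],[375,-109,-60,-0.65]]'
python3 -c "
from h import *
grab('hub1'); print(robot.state()['q'])"
python3 -m creep '[[35,0,0,0],[65,0,0,0],[65,0,0,0],[65,0,0,0]]'
python3 -c "
from h import *
grab('hub2'); a=load('hub1')[0];b=load('hub2')[0]
cv2.imwrite('pics/hh.png',np.hstack([a[0:400,120:520],b[0:400,120:520]])[:,:,::-1])"
```

```text
clock: 3.0
position: [0.5281, 0.1149, 0.2037]
tool_rot: [[-0.266, 0.964, 0.002], [0.964, 0.266, -0.0], [-0.001, 0.002, -1.0]]
wrist_force: [0.4, -0.5, -0.6]
width: 0.0876
[ 0.1328  0.3291 -0.5609  1.87    0.2073  0.9992 -0.2489]
clock: 3.45
position: [0.5108, 0.1761, 0.2029]
tool_rot: [[-0.265, 0.964, 0.001], [0.964, 0.265, -0.001], [-0.001, 0.0, -1.0]]
wrist_force: [-0.8, -0.4, 0.6]
width: 0.0876
```

View pics/hh.png

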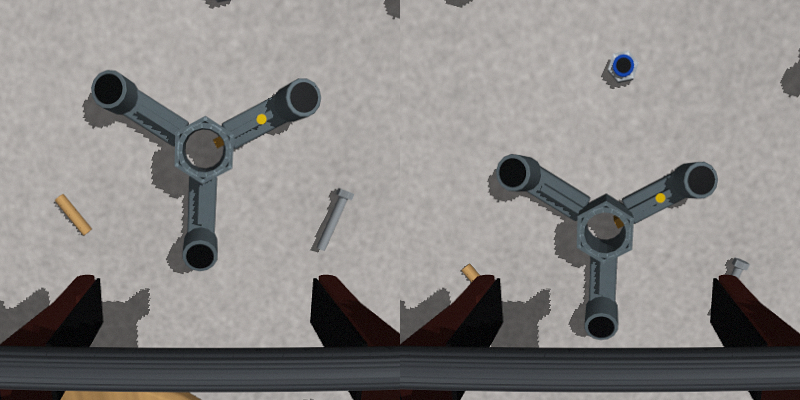

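The two wrist views show the grey hub with its boss at (325,149) and (325,229) in full-image pixels. Its sockets are black discs, the yellow-dot arm points up and to the right, and two boss flats face left and right, along the jaws.

```bash
python3 - <<'E'
from h import *
D=[]
for t,g in(('hub1',[(230,89),(423,98),(320,255)]),('hub2',[(234,172),(419,180),(321,325)])):
    p,d,c=load(t); m=(p.max(2)<38).astype(np.uint8); m=cv2.morphologyEx(m,cv2.MORPH_OPEN,np.ones((3,3)))
    n,l,st,ce=cv2.connectedComponentsWithStats(m); out=[]
    for q in g:
        k=np.argmin(np.linalg.norm(ce-q,axis=1)); cs,_=cv2.findContours((l==k).astype(np.uint8),0,1); e=cv2.fitEllipse(max(cs,key=len)); print(t,q,ce[k],st[k,4],e[0],e[1]); out.append(e[0])
    y=((p[:,:,0]>170)&(p[:,:,2]<80)&(p[:,:,1]>130)).astype(np.uint8); y[300:]=0
    out.append(np.argwhere(y).mean(0)[::-1]); print('dot',out[-1],y.sum())
    D.append((c,out))
S=[]
for i in range(4):
    x,e=tri([D[0][0],D[1][0]],[D[0][1][i],D[1][1][i]]); S.append(x); print(x,e)
S=np.array(S); C=S[:3].mean(0); print('C',C)
ang=lambda v:np.degrees(np.arctan2(v[1],v[0]))
print([ang(s-C) for s in S],[np.linalg.norm((s-C)[:2]) for s in S])
for c,o in D:
    P=plane(c,o[:3],.037);C1=P.mean(0);print('plane',C1,[ang(s-C1) for s in P],[np.linalg.norm(s-C1) for s in P])
E
```

```text
hub1 (230, 89) [228.0046  88.5223] 649 (228.00502014160156, 88.52379608154297) (26.54886817932129, 29.22218132019043)
hub1 (423, 98) [320.2119 203.2381] 250406 (325.16162109375, 200.37564086914062) (492.99444580078125, 704.0242309570312)
hub1 (320, 255) [319.3797 255.9702] 503 (319.3702087402344, 255.97055053710938) (22.648386001586914, 26.312665939331055)
dot [381.0533 118.6533] 75
hub2 (234, 172) [232.2444 172.3265] 585 (232.26222229003906, 172.33628845214844) (25.44550895690918, 27.413169860839844)
hub2 (419, 180) [421.4609 180.5451] 499 (421.4388122558594, 180.64382934570312) (23.319299697875977, 26.273073196411133)
hub2 (321, 325) [320.6486 326.6038] 424 (320.6465148925781, 326.59393310546875) (19.636072158813477, 25.408845901489258)
dot [379.9516 197.4839] 62
[0.4295 0.1957 0.0337] [np.float64(5.201328197819124e-05), np.float64(5.201328197826053e-05)]
[0.4949 0.2153 0.4232] [np.float64(0.030947999969993596), np.float64(0.03094799996999363)]
[0.5318 0.0861 0.0328] [np.float64(7.919332460500253e-05), np.float64(7.919332460471294e-05)]
[0.5501 0.2061 0.0208] [np.float64(9.704791292267823e-05), np.float64(9.704791292251957e-05)]
C [0.4854 0.1657 0.1633]
[np.float64(151.74803062285622), np.float64(79.14832958058089), np.float64(-59.78718574290513), np.float64(32.003778179645714)] [np.float64(0.06344313379022301), np.float64(0.05051268637718341), np.float64(0.09215886599131401), np.float64(0.0762842475734214)]
plane [0.4952 0.1385 0.037 ] [np.float64(138.67753531119916), np.float64(-11.412871682447575), np.float64(-54.730927054357)] [np.float64(0.086428301761024), np.float64(0.02921370675713558), np.float64(0.06281778270339602)]
plane [0.5123 0.1712 0.037 ] [np.float64(163.05501070498244), np.float64(42.7323244487825), np.float64(-77.05884378532699)] [np.float64(0.08579448216799525), np.float64(0.08571294407308967), np.float64(0.08533514773420925)]
```

```bash
python3 - <<'E'
from h import *
p,d,c=load('hub2'); o=[(232.26,172.34),(421.44,180.64),(320.65,326.59)]
for z in(.033,.037): print(z,plane(c,o,z).mean(0))
T=[]
for t,g in(('hub1',(325,149)),('hub2',(325,229))):
    p,d,c=load(t); x0,y0=g[0]-45,g[1]-45
    dd=d[y0:y0+90,x0:x0+90]; v,u=np.mgrid[y0:y0+90,x0:x0+90]
    r=rays(c,np.c_[u.ravel(),v.ravel()]); z=c[3][2]+r[:,2]*dd.ravel()
    m=((z>.042)&(z<.052)).reshape(90,90).astype(np.uint8)
    cs,_=cv2.findContours(m,0,1); k=max(cs,key=cv2.contourArea); M=cv2.moments(k); q=(M['m10']/M['m00']+x0,M['m01']/M['m00']+y0)
    print(t,q,'area',M['m00'],'z med',np.median(z[m.ravel()>0]),plane(c,[q],.046)); T.append((c,q))
    R=plane(c,k.reshape(-1,2)+[x0,y0],.046); 
    print(cv2.minAreaRect(np.float32(R[:,:2]*1000)))
print(tri(*zip(*T)))
s=robot.state(); print(s['position'],s['tool_rot'][:,0])
E
```

```text
0.033 [0.5125 0.1703 0.033 ]
0.037 [0.5123 0.1712 0.037 ]
hub1 (323.8665635384439, 149.00143233642717) area 2909.0 z med 0.04609449289674744 [[0.5122 0.1713 0.046 ]]
((512.2303466796875, 170.92425537109375), (43.723915100097656, 50.10489273071289), 72.61316680908203)
hub2 (324.7752278957098, 231.25664563013962) area 2614.5 z med 0.046048250274627944 [[0.5122 0.1717 0.046 ]]
((512.375732421875, 171.49105834960938), (43.8741569519043, 49.898780822753906), 14.419058799743652)
(array([0.5122, 0.1713, 0.0441]), [np.float64(5.059449233915807e-05), np.float64(5.059449233895184e-05)])
[0.511  0.1753 0.2027] [-0.2634  0.9647 -0.0013]
```

```bash
python3 -m creep '[[-4.5,0,30,0.043],[-4.5,0,70,0.043],[-4.5,0,110,0.043],[-4.5,0,140,0.043],[-4.5,0,160,0.043],[-4.5,0,172,0.043],[-4.5,0,180,0.043],[-4.5,0,185,0.043],[-4.5,0,185,0.043],[-4.5,0,185,0.043]]'
python3 -m creep '[[0,0,0,0],[0,0,0,0],[0,0,0,0],[0,0,0,0],[0,0,0,0],[0,0,0,0],[0,0,0,0],[0,0,0,0]]' -1
```

```text
clock: 4.5
position: [0.5123, 0.1731, 0.0184]
tool_rot: [[-0.224, 0.975, 0.001], [0.975, 0.224, 0.0], [0.0, 0.001, -1.0]]
wrist_force: [-1.0, -0.2, 0.7]
width: 0.088
clock: 5.3
position: [0.5114, 0.1729, 0.0176]
tool_rot: [[-0.224, 0.975, -0.0], [0.975, 0.224, -0.0], [-0.0, -0.001, -1.0]]
wrist_force: [-0.7, -0.0, 1.6]
width: 0.0435
```

```bash
python3 -m creep '[[0,0,-3,0],[0,0,-10,0],[0,0,-25,0],[0,0,-45,0],[0,0,-70,0],[0,0,-95,0],[0,0,-120,0],[0,0,-135,0],[0,0,-140,0],[0,0,-140,0],[0,0,-140,0],[0,0,-140,0]]'
python3 - <<'E'
from h import *
grab('lift'); s=robot.state(); print(s['position'],s['wrist_force'],s['moment'],s['width'])
cv2.imwrite('pics/lift2.png',load('lift')[0][:,:,::-1])
E
```

```text
clock: 6.5
position: [0.5109, 0.1726, 0.1564]
tool_rot: [[-0.224, 0.975, -0.002], [0.975, 0.224, -0.001], [-0.0, -0.002, -1.0]]
wrist_force: [-0.3, 0.1, -4.1]
width: 0.0439
[0.511  0.1728 0.1565] [ 1.0706  0.1471 -3.4325] [-0.023  -0.0497 -0.0269] 0.04371122192173614
```

View pics/lift2.png

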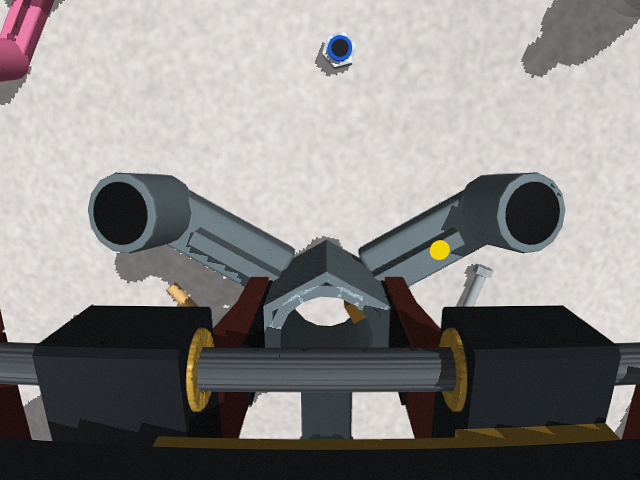

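```bash
python3 - <<'E'
from h import *
p,d,c=load('lift'); f=np.load('lift.npz'); pos,R=f['pos'],f['R']
m=(p.max(2)<38).astype(np.uint8); n,l,st,ce=cv2.connectedComponentsWithStats(m); o=[]
for q in((118,213),(532,214)):
    k=l[q[1],q[0]]; cs,_=cv2.findContours((l==k).astype(np.uint8),0,1); e=cv2.fitEllipse(max(cs,key=len)); print(e); o.append(e[0])
for dz in(.033,.037):
    P=plane(c,o,pos[2]-.018+dz); T=(P-pos)@R; v=T[1]-T[0]; n_=np.array([-v[1],v[0]])
    r=np.linalg.norm(v)/np.sqrt(3); ex=-np.array([v[1],-v[0],0])/np.linalg.norm(v)
    if ex[0]<0: ex=-ex
    print(dz,'r',r,'hub axis in tool',T.mean(0)-ex*r/2,'yaw err',np.degrees(np.arctan2(ex[1],ex[0])))
# depth on the socket rim
for u,v in((118,174),(532,176)): print('depth z rel',(c[3]+rays(c,[(u,v)])[0]*d[v,u])[2]-pos[2])
E
```

```text
((119.95901489257812, 212.78334045410156), (51.855934143066406, 61.8250732421875), 168.1211700439453)
((532.1138305664062, 212.70513916015625), (51.96004867553711, 61.56669998168945), 12.593535423278809)
0.033 r 0.08695100229552558 hub axis in tool [-0.0027  0.0011 -0.015 ] yaw err -0.05387229368824922
0.037 r 0.08458748713294673 hub axis in tool [-0.0008  0.0011 -0.019 ] yaw err -0.053872293688252935
depth z rel 0.014662483302424673
depth z rel 0.01564056567581476
```

```bash
python3 -m creep '[[-8,-2,0,0],[-25,-5,0,0.01],[-50,-11,0,0.02],[-80,-17,0,0.03],[-110,-24,0,0.04],[-140,-30,0,0.05],[-170,-37,0,0.06],[-200,-43,0,0.07],[-230,-50,0,0.08],[-260,-56,0,0.09],[-290,-63,0,0.1],[-315,-68,0,0.11],[-337,-73,0,0.121],[-352,-76,0,0.121],[-363,-78.5,0,0.121],[-369,-80,0,0.121],[-372,-80.4,0,0.121],[-372,-80.4,0,0.121],[-372,-80.4,0,0.121],[-372,-80.4,0,0.121]]'
python3 - <<'E'
from h import *
grab('over')
for i in range(3):
    s=robot.state(); print(s['clock'],s['position'],s['tool_rot'][:,1],s['wrist_force']); robot.capture('side')
p,_=robot.capture('side'); q,_=robot.capture('scene')
cv2.imwrite('pics/over_ss.png',np.hstack([cv2.resize(p[110:310,225:425],(400,400)),cv2.resize(q[180:330,220:370],(400,400))])[:,:,::-1])
p,d,c=load('over'); f=np.load('over.npz'); pos,R=f['pos'],f['R']
m=(p.max(2)<38).astype(np.uint8); n,l,st,ce=cv2.connectedComponentsWithStats(m)
for a in((118,213),(532,214)): print(ce[l[a[1],a[0]]])
E
```

```text
clock: 8.55
position: [0.5168, -0.2066, 0.1577]
tool_rot: [[-0.106, 0.994, 0.0], [0.994, 0.106, 0.0], [0.0, 0.0, -1.0]]
wrist_force: [-0.4, 0.6, -3.3]
width: 0.0438
8.6 [ 0.5168 -0.2067  0.1577] [0.9944 0.106  0.0001] [ 0.2219 -0.3275 -4.3841]
8.65 [ 0.5168 -0.2069  0.1577] [0.9944 0.1058 0.    ] [ 0.7908  0.6513 -3.2157]
8.7 [ 0.5167 -0.2071  0.1577] [0.9944 0.1056 0.    ] [ 0.236   0.306  -4.1046]
[119.9698 212.6787]
[532.186  212.7426]
```

View pics/over_ss.png

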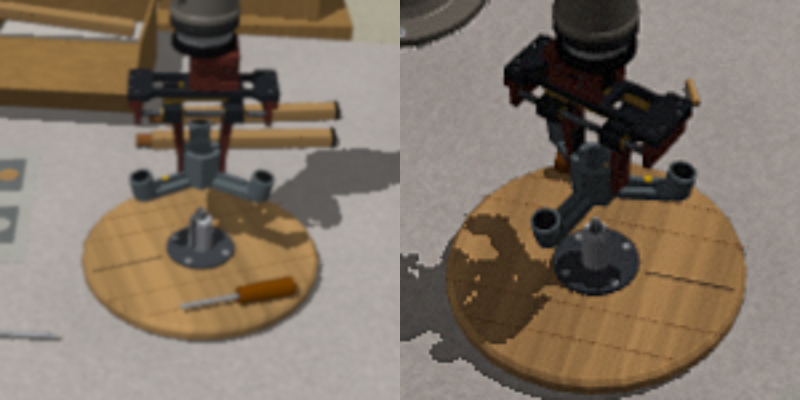

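```bash
python3 -m creep '[[-0.4,-0.8,5,0],[-0.4,-0.8,14,0],[-0.4,-0.8,25,0],[-0.4,-0.8,36,0],[-0.4,-0.8,45,0],[-0.4,-0.8,51,0],[-0.4,-0.8,54,0],[-0.4,-0.8,56,0],[-0.4,-0.8,58,0],[-0.4,-0.8,60,0],[-0.4,-0.8,61,0],[-0.4,-0.8,62,0],[-0.4,-0.8,63,0],[-0.4,-0.8,64,0],[-0.4,-0.8,64,0]]'
```

```text
clock: 10.35
position: [0.5158, -0.208, 0.0936]
tool_rot: [[-0.105, 0.995, -0.0], [0.995, 0.105, 0.0], [0.0, -0.0, -1.0]]
wrist_force: [0.3, -0.5, -4.3]
width: 0.0439
```

```bash
python3 -m creep '[[0,0,1,0],[0,0,2,0],[0,0,3.5,0],[0,0,5,0],[0,0,6.5,0],[0,0,8,0],[0,0,9,0],[0,0,9.5,0],[0,0,9.5,0]]'
```

```text
clock: 11.25
position: [0.5159, -0.208, 0.0841]
tool_rot: [[-0.105, 0.994, -0.0], [0.994, 0.105, 0.0], [0.0, -0.0, -1.0]]
wrist_force: [0.3, 0.1, -2.7]
width: 0.0438
```

```bash
python3 -m creep '[[0,0,0.5,0],[0,0,1,0],[0,0,1.5,0],[0,0,1.5,0]]'; python3 -m creep '[[0,0,0.5,0],[0,0,1,0],[0,0,1,0]]'
```

```text
clock: 11.65
position: [0.5159, -0.208, 0.0826]
tool_rot: [[-0.105, 0.994, 0.0], [0.994, 0.105, -0.0], [-0.0, 0.0, -1.0]]
wrist_force: [0.4, 0.3, -3.7]
width: 0.0438
clock: 11.95
position: [0.5161, -0.2081, 0.082]
tool_rot: [[-0.105, 0.994, 0.0], [0.994, 0.105, -0.0], [-0.0, 0.0, -1.0]]
wrist_force: [-1.3, 1.1, 1.0]
width: 0.0442
```

```bash
python3 -m creep '[[0,0,0.5,0],[0,0,0.5,-0.02],[0,0,0.5,-0.04],[0,0,0.5,-0.06],[0,0,0.5,-0.08],[0,0,0.5,-0.1],[0,0,0.5,-0.1]]'
```

```text
clock: 12.65
position: [0.5153, -0.2074, 0.0804]
tool_rot: [[-0.205, 0.979, -0.001], [0.979, 0.205, 0.001], [0.001, -0.001, -1.0]]
wrist_force: [-0.9, 2.8, -3.3]
width: 0.0438
```

```bash
python3 -m creep '[[0,0,0,-0.02],[0,0,0,-0.04],[0,0,0,-0.06],[0,0,0,-0.06]]'
```

```text
clock: 13.05
position: [0.5155, -0.2081, 0.0808]
tool_rot: [[-0.263, 0.965, -0.001], [0.965, 0.263, 0.0], [0.0, -0.001, -1.0]]
wrist_force: [-0.6, 0.6, -5.5]
width: 0.0439
```

```bash
python3 -m creep '[[0,0,0,-0.02],[0,0,0,-0.04],[0,0,0,-0.06],[0,0,0,-0.06]]'
```

```text
clock: 13.45
position: [0.5157, -0.208, 0.0811]
tool_rot: [[-0.32, 0.947, -0.0], [0.947, 0.32, 0.0], [0.0, -0.0, -1.0]]
wrist_force: [-1.8, 0.9, -4.8]
width: 0.044
```

```bash
python3 -m creep '[[0,0,0.7,0],[0,0,1.4,0],[0,0,2,0],[0,0,2,0]]'; python3 -c "
from h import *
s=robot.state();print(s['position'],s['wrist_force'],s['moment'])"
```

```text
clock: 13.85
position: [0.5157, -0.2081, 0.079]
tool_rot: [[-0.319, 0.948, -0.0], [0.948, 0.319, -0.0], [0.0, -0.0, -1.0]]
wrist_force: [-1.4, 0.6, -3.0]
width: 0.0441
[ 0.5157 -0.2081  0.079 ] [-1.3519  0.5721 -3.0382] [0.1023 0.499  0.0089]
```

```bash
python3 -m creep '[[0,0,1,0],[0,0,2.5,0],[0,0,4,0],[0,0,6,0],[0,0,8,0],[0,0,10,0],[0,0,10,0]]'; python3 -c "
from h import *
s=robot.state();print(s['position'],s['wrist_force'],s['moment'])"
```

```text
clock: 14.55
position: [0.5157, -0.208, 0.0687]
tool_rot: [[-0.319, 0.948, -0.0], [0.948, 0.319, 0.0], [0.0, -0.0, -1.0]]
wrist_force: [-2.9, -0.2, -4.8]
width: 0.0438
[ 0.5157 -0.208   0.0687] [-2.8819 -0.2397 -4.8398] [0.101  0.5572 0.0186]
```

```bash
python3 -m creep '[[0,0,1,0],[0,0,2.5,0],[0,0,4,0],[0,0,6,0],[0,0,8,0],[0,0,10,0],[0,0,12,0],[0,0,13,0],[0,0,13.5,0],[0,0,14,0],[0,0,14,0]]'; python3 -c "
from h import *
s=robot.state();print(s['position'],s['wrist_force'],s['moment'])"
```

```text
clock: 15.65
position: [0.5157, -0.208, 0.055]
tool_rot: [[-0.319, 0.948, -0.0], [0.948, 0.319, 0.0], [0.0, -0.0, -1.0]]
wrist_force: [-5.6, 0.9, -3.1]
width: 0.0438
[ 0.5157 -0.208   0.055 ] [-5.6199  0.9264 -3.1378] [ 0.1764  1.1041 -0.0413]
```

```bash
python3 -m creep '[[0,0,0.4,0],[0,0,0.8,0],[0,0,1.2,0],[0,0,1.2,0]]'; python3 -m creep '[[0,0,0.4,0],[0,0,0.8,0],[0,0,0.8,0]]'
```

```text
clock: 16.05
position: [0.5157, -0.208, 0.0539]
tool_rot: [[-0.319, 0.948, -0.0], [0.948, 0.319, 0.0], [0.0, -0.0, -1.0]]
wrist_force: [-4.6, 0.8, -2.9]
width: 0.044
clock: 16.35
position: [0.5157, -0.208, 0.053]
tool_rot: [[-0.319, 0.948, -0.0], [0.948, 0.319, 0.0], [0.0, -0.0, -1.0]]
wrist_force: [-4.7, 0.1, -1.9]
width: 0.0439
```

```bash
python3 -m creep '[[0.1,-0.4,0,0],[0.1,-0.4,0.3,0],[0.1,-0.4,0.6,0],[0.1,-0.4,0.6,0]]'; python3 -m creep '[[0,0,0.3,0],[0,0,0.6,0],[0,0,0.6,0]]'
```

```text
clock: 16.75
position: [0.5157, -0.208, 0.0526]
tool_rot: [[-0.319, 0.948, 0.0], [0.948, 0.319, -0.0], [-0.0, 0.0, -1.0]]
wrist_force: [-4.8, 1.0, -2.4]
width: 0.0435
clock: 17.05
position: [0.5156, -0.208, 0.0519]
tool_rot: [[-0.319, 0.948, 0.0], [0.948, 0.319, -0.0], [-0.0, 0.0, -1.0]]
wrist_force: [-3.1, 0.3, -2.0]
width: 0.0442
```

```bash
python3 -m creep '[[0,-0.3,0.3,0],[0,-0.3,0.6,0],[0,-0.3,0.6,0]]'; python3 -m creep '[[0,0,0.3,0],[0,0,0.6,0],[0,0,0.6,0]]'; python3 -c "
from h import *
s=robot.state();print(s['position'],s['wrist_force'],s['moment'])"
```

```text
clock: 17.35
position: [0.5156, -0.2081, 0.0517]
tool_rot: [[-0.319, 0.948, 0.001], [0.948, 0.319, -0.0], [-0.0, 0.001, -1.0]]
wrist_force: [-4.2, 0.9, -0.3]
width: 0.0436
clock: 17.65
position: [0.5157, -0.2081, 0.0516]
tool_rot: [[-0.319, 0.948, 0.001], [0.948, 0.319, -0.0], [-0.001, 0.0, -1.0]]
wrist_force: [-4.3, 2.0, 6.5]
width: 0.0441
[ 0.5157 -0.2081  0.0516] [-4.28    1.9731  6.5358] [ 0.3469  1.2502 -0.0288]
```

```bash
python3 -m creep '[[0,0,0.3,0],[0,0,0.5,0],[0,0,0.5,0]]'; python3 - <<'E'
from h import *
p,_=robot.capture('side'); q,_=robot.capture('scene')
cv2.imwrite('pics/home.png',np.hstack([cv2.resize(p[130:290,245:405],(400,400),interpolation=2),cv2.resize(q[190:330,223:363],(400,400),interpolation=2)])[:,:,::-1])
E
```

```text
clock: 17.95
position: [0.5156, -0.2081, 0.0516]
tool_rot: [[-0.319, 0.948, 0.001], [0.948, 0.319, -0.001], [-0.001, 0.0, -1.0]]
wrist_force: [-6.7, 2.6, 13.3]
width: 0.0443
```

View pics/home.png

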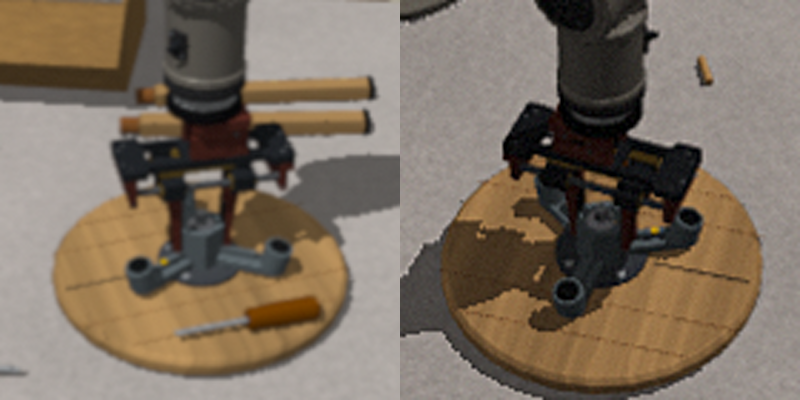

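The hub is down on the flange: pushing harder gives 13 N with no further travel, and the screwdriver hasn't moved. Now I'll ease the push and release.

```bash
python3 -m creep '[[0,0,-0.5,0],[0,0,-0.9,0],[0,0,-0.9,0]]'; python3 -m creep '[[0,0,0,0],[0,0,0,0],[0,0,0,0],[0,0,0,0],[0,0,0,0],[0,0,0,0],[0,0,0,0],[0,0,0,0]]' 1; python3 -m creep '[[0,0,-3,0],[0,0,-10,0],[0,0,-25,0],[0,0,-45,0],[0,0,-70,0],[0,0,-100,0],[0,0,-130,0],[-20,0,-150,0],[-45,0,-155,0],[-60,0,-155,0],[-60,0,-155,0],[-60,0,-155,0]]'
python3 - <<'E'
from h import *
grab('fin'); p,d,c=load('fin')
q,_=robot.capture('side')
cv2.imwrite('pics/fin2.png',np.hstack([p[:400,120:520],cv2.resize(q[150:310,240:400],(400,400))])[:,:,::-1])
out=[]
m=(p.max(2)<38).astype(np.uint8); m=cv2.morphologyEx(m,cv2.MORPH_OPEN,np.ones((3,3)))
n,l,st,ce=cv2.connectedComponentsWithStats(m)
for k in range(1,n):
    if 200<st[k,4]<1500 and ce[k][1]<330: print(ce[k],st[k,4],plane(c,[ce[k]],.070))
v,u=np.mgrid[0:480,0:640]; z=(c[3][2]+(rays(c,np.c_[u.ravel(),v.ravel()])[:,2]*d.ravel())).reshape(480,640)
m=(abs(z-.080)<.006)&(v<300); print('boss top z',np.median(z[m]),m.sum())
m=(abs(z-.070)<.003)&(v<330); print('socket top z',np.median(z[m]),m.sum())
E
```

```text
clock: 18.35
position: [0.5157, -0.2081, 0.0516]
tool_rot: [[-0.319, 0.948, 0.001], [0.948, 0.319, -0.0], [-0.0, 0.001, -1.0]]
wrist_force: [-4.3, 1.6, 6.3]
width: 0.0443
clock: 19.15
position: [0.5152, -0.2082, 0.0512]
tool_rot: [[-0.319, 0.948, 0.0], [0.948, 0.319, -0.0], [-0.0, 0.0, -1.0]]
wrist_force: [-0.7, -0.3, 0.3]
width: 0.0875
clock: 20.35
position: [0.5338, -0.2641, 0.2055]
tool_rot: [[-0.319, 0.948, -0.001], [0.948, 0.319, 0.001], [0.002, -0.001, -1.0]]
wrist_force: [-0.0, 0.5, -0.6]
width: 0.0877
[218.9161  90.5032] 775 [[ 0.4333 -0.1931  0.07  ]]
[327.1516 269.9966] 587 [[ 0.5449 -0.2912  0.07  ]]
boss top z 0.07966342687522926 3002
socket top z 0.0687817463848723 2834
```

View pics/fin2.png

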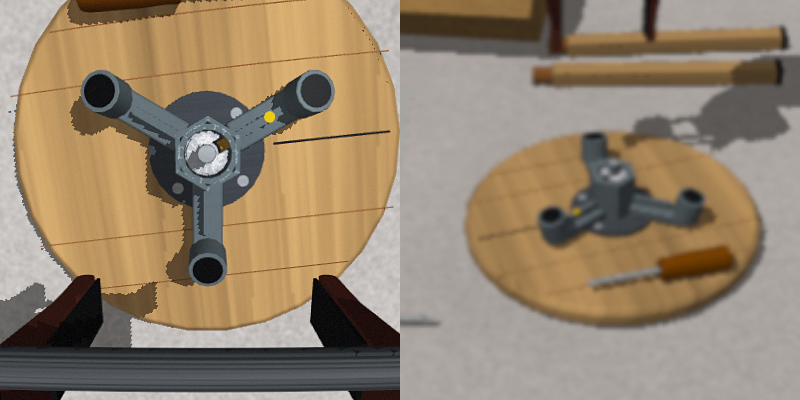

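The key sits in the keyway and the boss top measures 79.7 mm, against 80 mm expected when home. I'm handing in.

```bash
python3 -c "
from bench import robot
print(robot.sign_off())"
```

```text
the job is handed in; nothing more can be done
None
```

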